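Click the charging timer to its orange setting and start it

ROBOT

A 6-joint arm with a two-finger parallel gripper is mounted at the origin on the work surface. World frame = base frame: x ahead of the robot, y to its left, z up, the work surface at z = 0. Lengths are in m, angles in rad, forces in N, time in s.
With the tool pointing down it reaches from about 0.35 to 0.975 m from the base axis. Payload 4.9 kg.
Tool frame: the origin (TCP) lies midway between the tips of the shut fingers; the grasp point (between the pads) lies 19 mm behind it; z points along the fingers, y is the direction in which the jaws open and shut (so a half turn about z gives the same grasp; the last joint's range is limited). The gripper opens to 85 mm and grips with 20 to 120 N. Pads are 22 mm wide; open, the fingers measure 114 mm over their backs; the gripper's body (76 mm by 85 mm) begins 54 mm behind the grasp point. The pads swing forward as they close: fully open they stand 13 mm farther back than shut.
Start: joints at [1.184, 0.053, 1.613, -0, 1.476, -0.119], TCP at [0.165, 0.603, 0.231] pointing down, gripper open.
Joint ranges: [-3.01, 3.01], [-1.01, 2.22], [0.06, 2.58], [-1.02, 4.17], [0.09, 2.62], [-3.14, 3.14]. Speed limits (rad/s): [2.57, 2.57, 3.14, 3.14, 3.14, 3.14].

INTERFACE

Orientations are given as a unit quaternion [w, x, y, z].
In Python, from plant import state, grab_frame, camera_params, job_done, boxes_of gives the robot as it stands.
- The arm moves only by the tool step_arm, never from a script. Its argument "steps" is a list of rows, each a list of 4 numbers: the shift along the tool's x, y, z in mm, then the turn about the tool's z in degrees. A call has 1 to 8 rows; each row shifts and turns the pose as measured when the row begins, along the tool's axes as they then stand; what a row does not reach is not made up. A row lasts 1/10 s, in which the tool goes at most 50 mm and 8.59 degrees, less where a joint would pass 70% of its speed; a pose out of reach is approached as far as the arm can. A call is refused whole if a number of a shift passes 50 or a number of a turn 8.59, either way. A call with a gripper value outside its range is refused whole. "claw" is the opening in per cent of the stroke, from 0 (shut) to 100 (fully open), set as the call begins (left out, the last holds). The fingers move at their own pace and stop on an object; the grip force is fixed at half the most. Time passes only in rows, so rows that do not move let the fingers close. It gives the time, the measured TCP pose, the force and the opening at its end, in the units of the state.
- state(): the state, without advancing time (a new reading comes with each control period).
- grab_frame(name): name is "side" or "top" or "wrist"; returns (picture, depth): 384x512x3 uint8, red, green, blue; 384x512 float32, m along the optical axis (not along the pixel's ray), 0 where there is no reading.
- camera_params(name): a dict with "mtx" (3x3 intrinsics, pixels), "extrinsics" (4x4, takes a point from camera to world coordinates); the wrist camera has in their place "T_tool_cam" (4x4, takes a point from camera to tool coordinates, whose origin is the TCP and whose axes are the flange's). Camera axes: x right, y down, z forward; pixel columns grow to the right and rows downward; lengths in m; the calibration is good to about 2 mm. A picture is of the moment at which its call begins: read the wrist's pose just before it. camera_params takes no time and is no camera call.
- job_done(): hands the job in, once; it reports no verdict.
Trained networks look in the newest picture that a camera, given by its name, has taken for a name from the list of things; names that differ only in an ending like _2 or _b are one class to them, and where a whole thing is asked for, a point or a joint stands for the part that bears it (a point fixed in the world has none). Each returns a list of dicts, best first, with "p" (0 to 1); they miss things now and then, are a little off and sometimes report something else, mostly with a low value. They report only what shows in the picture. A call takes as long as a camera call.
- boxes_of(camera, label): "box" ([left, top, width, height] in pixels, round what is visible of it).
The state is a dict: "time": time; "joint_pos": joint angles; "joint_vel": joint speeds; "joint_efforts": joint torques, N m; "tool_pos": TCP position; "tool_rot": TCP orientation; "contact_force": force on the tool from outside, world axes, zero at the start; "ft_torque": the same for the moment, N m; "gripper_width": opening from 0.0 (shut) to 1.0 (fully open).
Only numpy, scipy, OpenCV 4.12 (cv2) and the standard library are available. Lean on these libraries where they do the work, as an engineer would, in place of code of your own. Each camera call takes 0.05 s, during which the arm holds its last target. There are 200 camera calls.

TASK

With a fingertip, rub the charging timer's big knurled dial clockwise (seen from above) until it clicks into its next position, the white pointer line on the large orange dot. Then, and only then, press the blue start button all the way down and let it come up again, leaving the dial on the orange dot. Do not lift, shove or tip the timer, and leave the other things on the shelf as they stand.

Things in the scene. Friction and masses are not known exactly. Their poses are not given: they have to be found in the camera images.
- timer: Charging timer: white box 150 (x) by 230 (y) by 40 mm high, 1.6 kg, loose on rubber feet. Origin: centre of its underside; +y to the dial's end, -y to the button's. On its top, 60 mm from the dial's axis, three dots: large orange (16 mm) straight in +x from the axis, grey ones (10 mm) 0.7 rad to each side of it.
- dial_top (a point): Centre of the dial's flat top, on its upright axis, at (0, 45, 61) mm in the timer's frame. Black disc, 96 mm across, 20 mm high, grey knurled rim, 21 mm proud of the box; white pointer line flush in the top, 20 to 45 mm off the axis. A shut fingertip pressed down on the top with 6 to 12 N some 33 mm off the axis drags it round without slipping.
- dial (a joint): Angle of the dial (rad), growing clockwise seen from above. Detents at 0 (grey dot on the +y side: the start), 0.7 (orange dot, the goal), 1.4 (last grey dot); end stops just outside. Leaving a detent takes up to 0.06 N m; past about 0.35 (next: 1.05) the dial is drawn on into the next detent and stays there.
- start_top (a point): Centre of the top of the blue round start button (28 mm across, in a grey collar), at (0, -75, 58) mm in the timer's frame, 120 mm from the dial's axis; it is pressed straight down.
- start (a joint): Travel of the start button (m), 0 up, 0.006 fully down; a spring returns it, 5 N hold it fully down.
- dock: Bystander: silver watch dock, round foot 72 mm across, with an upright to 64 mm high. Loose. Origin: centre of its underside.
- case: Bystander: grey plastic battery case, 65 by 90 by 24 mm. Loose. Origin: centre of its underside.
- pot: Bystander: blue ceramic pot with a cork lid, 68 mm across, 70 mm high. Loose. Origin: centre of its underside.
- light: Bystander: orange bike light, 30 by 60 by 34 mm. Loose. Origin: centre of its underside.

How it is judged:
By the outcome, as a careful person would: the job done as asked, in the order asked, and still so for the second after the job is handed in, with the robot touching nothing.
It also fails if it takes over 40 s, if anything falls off the work surface, if the arm or the gripper's body presses on something with over 40 N, if the wrist force passes 120 N, or if a joint passes its speed limit or range.

## Working session

There is one attempt and no reset: what is moved stays moved. The work goes in short steps, Python scripts to look and compute and a tool call to move; the robot and the scene stay as the last step left them, time stands still between calls to the robot, and variables do not carry over. Pictures are saved under pics/ and viewed, about 8 in all and at most 12, crops included, and the job is handed in when it is done.

Besides the shell and the picture viewer there is one more tool, called as name(argument=value, ...) on one line, values as JSON. step_arm: Moves the arm, as the interface text tells. Its arguments: {"type":"object","properties":{"steps":{"type":"array"},"claw":{"type":"number"}},"required":["steps"]}

```bash
mkdir -p pics; cat > h.py <<'E'
import numpy as np, cv2
from plant import *
def save(n,im): cv2.imwrite('pics/'+n+'.png',im[:,:,::-1])
def pts(name,depth):
    c=camera_params(name);K=np.array(c['mtx']);T=np.array(c['extrinsics'])
    v,u=np.indices(depth.shape)
    P=np.stack([(u-K[0,2])/K[0,0]*depth,(v-K[1,2])/K[1,1]*depth,depth],-1)
    W=P@T[:3,:3].T+T[:3,3]; W[depth==0]=np.nan
    return W
E
python3 - <<'E'
from h import *
s=state();print(s['time'],s['tool_pos'],s['tool_rot'],s['contact_force'])
im,d=grab_frame('top');save('top1',im);W=pts('top',d)
np.savez('top1.npz',im=im,W=W)
for l in ['timer','dial_top','start_top','dock','case','pot','light']:
    for b in boxes_of('top',l)[:2]:
        x,y,w,h=b['box'];u,v=int(x+w/2),int(y+h/2);print(l,b,W[v,u].round(4) if 0<=v<384 and 0<=u<512 else '')
E
```

```text
0.0 [0.16513507 0.60215085 0.23005973] [-2.54729697e-04  1.33499063e-01  9.91048407e-01 -9.94717074e-04] [ 0.19367804 -0.05286843 -0.46156474]
dial_top {'box': [271.0, 190.6, 50.1, 43.2], 'p': 0.6} [ 0.5537 -0.0568  0.0608]
start_top {'box': [340.3, 184.7, 13.1, 13.7], 'p': 0.42} [ 0.5966 -0.1674  0.0612]
dock {'box': [238.6, 132.8, 30.4, 30.4], 'p': 0.93} [0.703  0.0327 0.0121]
dock {'box': [271.3, 190.5, 47.3, 43.8], 'p': 0.39} [ 0.5539 -0.0524  0.0616]
case {'box': [295.6, 105.9, 47.9, 37.6], 'p': 0.7} [ 0.7519 -0.1187  0.0268]
pot {'box': [381.6, 151.9, 35.4, 32.8], 'p': 0.9} [ 0.6431 -0.2826  0.0695]
light {'box': [220.5, 235.0, 31.4, 18.4], 'p': 0.63} [0.486  0.0765 0.0355]
light {'box': [340.5, 184.0, 11.6, 12.3], 'p': 0.51} [ 0.5987 -0.1674  0.0617]
```

View pics/top1.png

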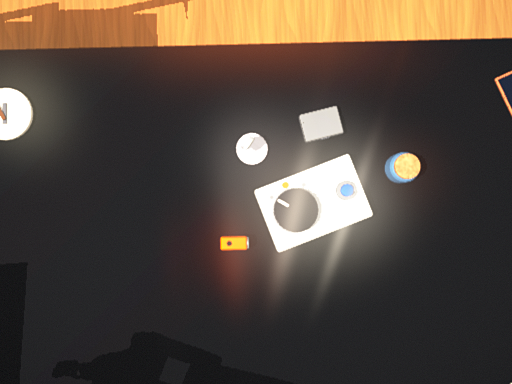

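The top view shows the timer with its dial near (297,210), the pointer near (283,203) on the +y grey dot, the orange dot at (285,185) and the button at (346,190). Next I'll refine the box and dial poses from depth.

```bash
python3 - <<'E'
from h import *
z=np.load('top1.npz');W=z['W'];im=z['im']
R=(np.arange(512)[None]>250)&(np.arange(512)[None]<378)&(np.arange(384)[:,None]>150)&(np.arange(384)[:,None]<256)
H=W[...,2]
box=R&(H>.025)
p=W[box][:,:2].astype(np.float32)
# box incl dial; drop others by component
n,l=cv2.connectedComponents(box.astype(np.uint8));k=l[210,297];m=l==k
p=(W[m][:,:2]*1000).astype(np.float32);print('rect',cv2.minAreaRect(p))
print('box z',np.median(H[m&(H<.05)]))
dm=m&(H>.052);n,l,st,c=cv2.connectedComponentsWithStats(dm.astype(np.uint8))
for i in range(1,n):
    if st[i,4]>20:
        q=W[l==i];print(st[i],cv2.minEnclosingCircle((q[:,:2]*1000).astype(np.float32)),q.mean(0),np.median(q[:,2]))
hsv=cv2.cvtColor(im,cv2.COLOR_RGB2HSV)
for nm,mk in (('blue',(hsv[...,0]>95)&(hsv[...,0]<125)&(hsv[...,1]>120)&m),('orange',(hsv[...,0]<30)&(hsv[...,1]>120)&(hsv[...,2]>120)&m),('pointer',(im.min(-1)>110)&dm&(l==l[210,297]))):
    print(nm,mk.sum(),W[mk].mean(0),)
E
```

```text
rect ((574.8963012695312, -99.08793640136719), (150.60894775390625, 230.46224975585938), 19.86841583251953)
box z 0.040010414954920026
[337 180  19  20 217] ((600.0255737304688, -169.2446746826172), 21.247159957885742) [ 0.60007822 -0.16912866  0.05804801] 0.05974899174228199
[ 274  187   45   45 1547] ((559.4488525390625, -56.826725006103516), 49.18198013305664) [ 0.55925629 -0.05634663  0.06112094] 0.06118689783351838
blue 0 [nan nan nan]
orange 23 [ 0.61471484 -0.03619534  0.04055104]
pointer 1547 [ 0.55925629 -0.05634663  0.06112094]<stdin>:17: RuntimeWarning: Mean of empty slice.
  ret = um.true_divide(
```

step_arm(steps=[[-34, -35, 0, 0], [-34, -35, 0, 0], [-34, -35, 0, 0], [-34, -35, 0, 0], [-34, -35, 0, 0], [-34, -35, 0, 0], [-34, -35, 0, 0], [-34, -35, 0, 0]], claw=0)

```text
time: 1.2
tool_pos: [0.3568, 0.2556, 0.2308]
tool_rot: [0.001, 0.127, 0.992, 0.001]
contact_force: [1.4, 0.2, 0.2]
gripper_width: 0.003
```

step_arm(steps=[[-34, -35, 0, 0], [-34, -35, 0, 0], [-34, -35, 0, 0], [-34, -35, 0, 0], [-34, -35, 0, 0], [-34, -35, 0, 0], [-34, -35, 0, 0], [0, 0, 0, 0]])

```text
time: 2.0
tool_pos: [0.5287, -0.0552, 0.234]
tool_rot: [0.006, 0.131, 0.991, 0.002]
contact_force: [0.1, -0.6, 0.6]
gripper_width: -0.001
```

```bash
cat >> h.py <<'E'
from scipy.spatial.transform import Rotation as Ro
DIAL=np.array([.5595,-.0567]);BTN=np.array([.6003,-.1695])
def delta(t):
    s=state();w,x,y,z=s['tool_rot'];R=Ro.from_quat([x,y,z,w])
    return ((np.array(t)-s['tool_pos'])@R.as_matrix()*1000).round(1)
def dp(deg,z,r=.033): return [*(DIAL+r*np.array([np.cos(np.radians(deg)),np.sin(np.radians(deg))])),z]
E
python3 - <<'E'
from h import *
s=state();print(s['tool_pos'],s['contact_force']);print(delta(dp(-120,.08)))
im,d=grab_frame('wrist');save('w1',im)
E
```

```text
[ 0.52874991 -0.05524069  0.23401134] [ 0.13870042 -0.60088762  0.56289947]
[-19.7 -26.1 154.1]
```

View pics/w1.png

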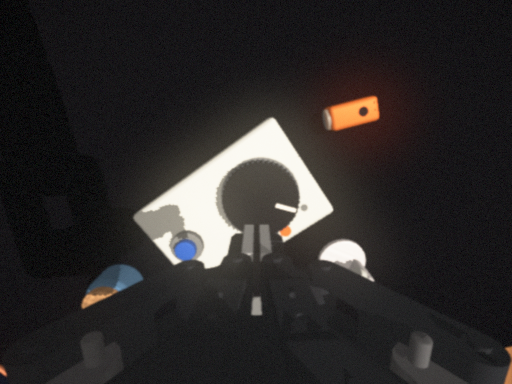

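The wrist view shows the pointer (285,208) aimed at the grey dot (304,208). The orange dot is at (286,231) and the button at (186,249). I'll go down to just above the dial.

step_arm(steps=[[-10, -13, 20, 0], [-10, -13, 30, 0], [0, 0, 35, 0], [0, 0, 35, 0], [0, 0, 25, 0], [0, 0, 5, 0], [0, 0, 0, 0]])

```text
time: 2.75
tool_pos: [0.5436, -0.0783, 0.0833]
tool_rot: [0.009, 0.127, 0.992, 0.003]
contact_force: [-0.3, 0.5, -0.6]
gripper_width: -0.0
```

```bash
python3 - <<'E'
from h import *
s=state();print(s['tool_pos'],s['contact_force'])
for a in (-120,-125,-130,-135,-140,-145,-150,-155): print(a,delta(dp(a,.061)))
E
```

```text
[ 0.54355075 -0.07831467  0.08326067] [-0.25659083  0.51580301 -0.56661692]
-120 [-0.9 -7.1 22.2]
-125 [ 1.9 -6.2 22.2]
-130 [ 4.5 -5.1 22.1]
-135 [ 7.1 -3.7 22.1]
-140 [ 9.5 -2.2 22.1]
-145 [11.8 -0.4 22.1]
-150 [13.9  1.6 22. ]
-155 [15.8  3.7 22. ]
```

step_arm(steps=[[0, -4, 7, 0], [0, -3, 7, 0], [0, -1, 4, 0], [0, 0, 2, 0], [0, 0, 2, 0], [0, 0, 0, 0]])

```text
time: 3.35
tool_pos: [0.5455, -0.0869, 0.0658]
tool_rot: [0.014, 0.127, 0.992, 0.002]
contact_force: [-0.0, 0.9, 0.3]
gripper_width: 0.003
```

step_arm(steps=[[0, 0, 2, 0], [0, 0, 2, 0]])

```text
time: 3.55
tool_pos: [0.5462, -0.0871, 0.0623]
tool_rot: [0.014, 0.127, 0.992, 0.002]
contact_force: [-0.5, 0.2, 1.4]
gripper_width: -0.001
```

step_arm(steps=[[0, 0, 2, 0]])

```text
time: 3.65
tool_pos: [0.5468, -0.0873, 0.061]
tool_rot: [0.015, 0.127, 0.992, 0.002]
contact_force: [-2.0, -0.7, 10.0]
gripper_width: -0.0
```

step_arm(steps=[[2, 0.4, 0.8, 0]])

```text
time: 3.75
tool_pos: [0.5461, -0.0869, 0.0612]
tool_rot: [0.016, 0.127, 0.992, 0.002]
contact_force: [0.7, -0.8, 3.7]
gripper_width: 0.001
```

step_arm(steps=[[0, 0, 1.8, 0], [3, 0.6, 1.8, 0]])

```text
time: 3.95
tool_pos: [0.5463, -0.087, 0.0611]
tool_rot: [0.019, 0.126, 0.992, 0.001]
contact_force: [0.5, -1.2, 6.9]
gripper_width: -0.003
```

step_arm(steps=[[3, 0.8, 1.8, 0], [3, 0.8, 1.8, 0]])

```text
time: 4.15
tool_pos: [0.5446, -0.0856, 0.0612]
tool_rot: [0.024, 0.126, 0.992, -0.001]
contact_force: [1.1, -1.0, 6.0]
gripper_width: 0.001
```

```bash
python3 - <<'E'
from h import *
s=state();v=np.array(s['tool_pos'][:2])-DIAL;print(s['contact_force'],np.hypot(*v),np.degrees(np.arctan2(v[1],v[0])))
im,d=grab_frame('wrist');save('w2',im)
E
```

```text
[ 1.1094038  -1.00578258  6.00504798] 0.0325294672195585 -117.33359361407298
```

View pics/w2.png

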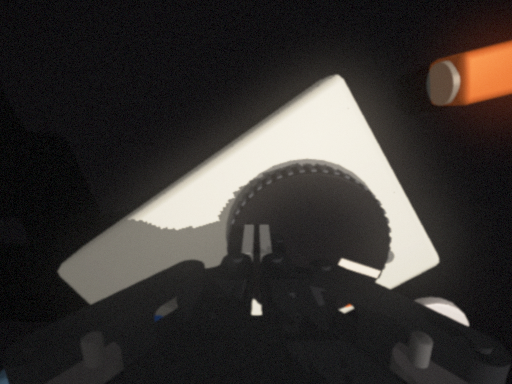

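The pointer (358,268) is still near the grey dot (390,256). The small steps mostly go into compliance and tilt the tool slightly, so I'll use larger ones.

step_arm(steps=[[7, 1.5, 2.2, 0]])

```text
time: 4.3
tool_pos: [0.541, -0.0831, 0.0612]
tool_rot: [0.027, 0.126, 0.992, -0.001]
contact_force: [3.5, -0.0, 8.2]
gripper_width: 0.001
```

step_arm(steps=[[7, 2, 2.2, 0]])

```text
time: 4.4
tool_pos: [0.5378, -0.0801, 0.0613]
tool_rot: [0.031, 0.127, 0.991, -0.002]
contact_force: [3.5, 0.5, 6.5]
gripper_width: 0.001
```

step_arm(steps=[[6, 4, 2.4, 0]])

```text
time: 4.5
tool_pos: [0.5353, -0.0758, 0.0612]
tool_rot: [0.034, 0.127, 0.991, -0.002]
contact_force: [-0.6, -2.0, 9.8]
gripper_width: 0.001
```

step_arm(steps=[[5, 4, 2.4, 0]])

```text
time: 4.6
tool_pos: [0.5336, -0.0713, 0.0612]
tool_rot: [0.036, 0.127, 0.991, -0.003]
contact_force: [-0.5, -0.2, 11.0]
gripper_width: 0.002
```

```bash
python3 - <<'E'
from h import *
s=state();v=np.array(s['tool_pos'][:2])-DIAL;print(s['contact_force'],np.hypot(*v),np.degrees(np.arctan2(v[1],v[0])))
im,d=grab_frame('wrist');save('w3',im)
E
```

```text
[-0.54124004 -0.18744808 11.00046703] 0.029758611182607614 -150.52735242745544
```

View pics/w3.png

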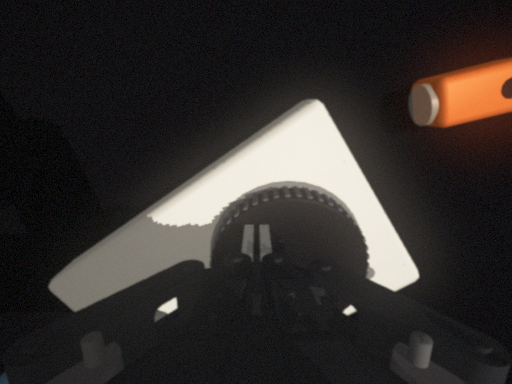

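The pointer has left the grey dot and is now hidden, with about 0.65 rad travelled. I'll lift and look.

step_arm(steps=[[0, 0, -15, 0], [0, 0, -40, 0], [0, 0, -40, 0], [0, 0, -40, 0], [0, 0, -20, 0], [0, 0, 0, 0]])

```text
time: 5.25
tool_pos: [0.5197, -0.0672, 0.2223]
tool_rot: [0.034, 0.126, 0.991, -0.002]
contact_force: [0.1, 0.8, 0.0]
gripper_width: 0.004
```

```bash
python3 - <<'E'
from h import *
s=state();print(s['tool_pos'])
im,d=grab_frame('wrist');save('w4',cv2.resize(im[120:330,120:400],None,fx=2,fy=2))
E
```

```text
[ 0.51973121 -0.06716858  0.22233394]
```

View pics/w4.png

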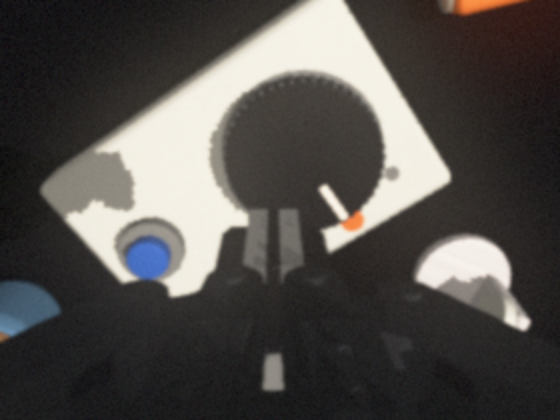

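The pointer (322,187)→(347,220) aims at the orange dot (352,222). Next I'll move to above the button, checking the collar height and the timer pose in a fresh top frame.

```bash
python3 - <<'E'
from h import *
print(delta([*BTN,.1]))
im,d=grab_frame('top');W=pts('top',d);H=W[...,2]
z=np.load('top1.npz');H0=z['W'][...,2];W0=z['W']
print((H0[182:200,338:356]*1000).round(0).astype(int)[::2])
q=W0[176:206,330:364].reshape(-1,3);r=np.hypot(*(q[:,:2]-BTN).T)
for a in range(0,26,3):
  k=(r>=a/1000)&(r<(a+3)/1000);print(a,np.percentile(q[k,2]*1000,[10,50,90]).round(1))
save('top2',cv2.resize(im[140:260,220:430],None,fx=3,fy=3))
E
```

```text
[-95.8 -79.5 127.1]
[[                  41                   37                   54
                    52                   52                   52
                    53                   50                   53
                    53                   52                   52
                    52                   54                   42
                    39                   39                   39]
 [                  51                   51                   53
                    52                   52                   53
                    62                   62                   61
                    64                   60                   65
                    53                   54                   52
                    50                   39                   40]
 [                  53                   51                   52
                    51                   62                   59
                    64                   58                   62
                    63                   62                   63
                    64                
[... 1975 characters left out ...]
    53
                    52                   41                   40]
 [                  40                   40                   44
                    51                   52                   51
                    51                   51                   53
                    49                   49                   50
                    54                   37                   39
                    38                   41                   40]]
0 [60.2 61.6 62.8]
3 [61.2 62.2 63.3]
6 [59.2 61.5 63.7]
9 [60.1 62.8 64.1]
12 [51.7 58.2 62. ]
15 [50.4 52.2 54.2]
18 [49.6 52.  54. ]
21 [38.5 41.1 52. ]
24 [37.8 40.  42.3]<stdin>:5: RuntimeWarning: invalid value encountered in cast
```

View pics/top2.png

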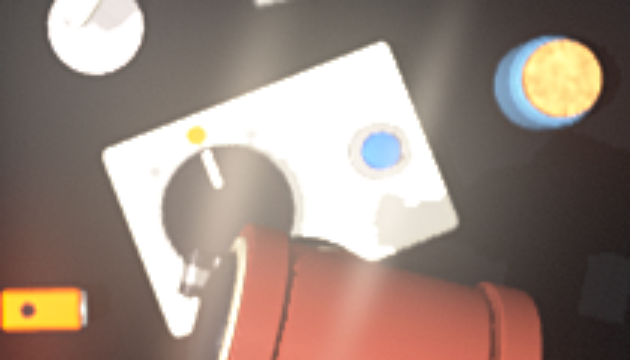

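The top view confirms it: the pointer (205,150)→(220,187) is on the orange dot (196,135), and the timer hasn't moved. Now to the button.

step_arm(steps=[[-32, -26, 10, 0], [-32, -27, 20, 0], [-32, -27, 35, 0], [0, 0, 35, 0], [0, 0, 15, 0], [0, 0, 0, 0]])

```text
time: 5.95
tool_pos: [0.5915, -0.1664, 0.0957]
tool_rot: [0.023, 0.126, 0.992, 0.001]
contact_force: [-1.0, -0.0, -0.2]
gripper_width: 0.003
```

```bash
python3 - <<'E'
from h import *
print(delta([*BTN,.064]),delta([*BTN,.058]),state()['contact_force'])
E
```

```text
[-7.8 -1.  32.1] [-7.6 -1.1 38.1] [-0.9788376  -0.02457253 -0.24350532]
```

step_arm(steps=[[-4, -0.5, 10, 0], [-4, -0.5, 10, 0], [0, 0, 6, 0], [0, 0, 3, 0], [0, 0, 0, 0]])

```text
time: 6.45
tool_pos: [0.6018, -0.1682, 0.0678]
tool_rot: [0.025, 0.124, 0.992, 0.001]
contact_force: [0.1, -0.7, 0.3]
gripper_width: 0.002
```

```bash
python3 - <<'E'
from h import *
print(delta([*BTN,.058]),state()['tool_pos'],state()['contact_force'])
E
```

```text
[ 1.6 -1.7  9.7] [ 0.60181697 -0.16822071  0.06775932] [ 0.13751806 -0.67527419  0.28725721]
```

step_arm(steps=[[1.5, -1.5, 4, 0], [0, 0, 4, 0], [0, 0, 3, 0]])

```text
time: 6.75
tool_pos: [0.6017, -0.1698, 0.0589]
tool_rot: [0.026, 0.124, 0.992, 0.0]
contact_force: [-2.5, 1.2, 3.8]
gripper_width: 0.0
```

step_arm(steps=[[0, 0, 3, 0]])

```text
time: 6.85
tool_pos: [0.6017, -0.1698, 0.0562]
tool_rot: [0.026, 0.124, 0.992, 0.0]
contact_force: [-4.2, 1.5, 7.9]
gripper_width: 0.001
```

step_arm(steps=[[0, 0, 3, 0]])

```text
time: 6.95
tool_pos: [0.6018, -0.1699, 0.0557]
tool_rot: [0.025, 0.124, 0.992, 0.0]
contact_force: [-14.1, 4.9, 25.9]
gripper_width: 0.004
```

step_arm(steps=[[0, 0, 3, 0]])

```text
time: 7.05
tool_pos: [0.6019, -0.1699, 0.0559]
tool_rot: [0.024, 0.124, 0.992, 0.0]
contact_force: [-12.1, 5.0, 20.7]
gripper_width: -0.0
```

The press stopped at z≈55.8 mm with 26 N. The depth image put the button top at about 62 mm, so that fits 6 mm of travel, but the nominal top is 58. I'll look before releasing.

```bash
python3 - <<'E'
from h import *
im,d=grab_frame('side');s=state();print(s['contact_force'],s['tool_pos'])
c=camera_params('side');T=np.linalg.inv(np.array(c['extrinsics']));K=np.array(c['mtx'])
p=K@(T[:3,:3]@np.array([*BTN,.058])+T[:3,3]);p=p[:2]/p[2];print(p)
u,v=p.astype(int);a=im[max(0,v-75):v+75,max(0,u-100):u+100]
save('s1',cv2.resize(a,None,fx=4,fy=4,interpolation=cv2.INTER_CUBIC))
E
```

```text
[-11.10892498   3.60579736  18.79121647] [ 0.60184364 -0.16981336  0.05592477]
[273.37746296 155.97228477]
```

View pics/s1.png

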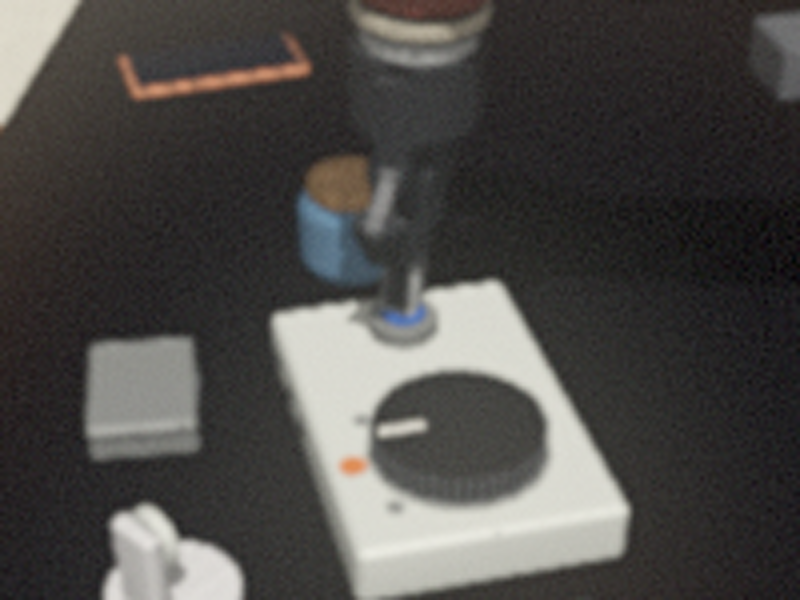

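The side view shows the finger on the button (405,315) and the pointer still on the orange dot. I'll measure the pressed button's height from the visible blue pixels and compare it with the collar.

```bash
cat > chk.py <<'E'
from h import *
def chk(cams=('side','top')):
  for n in cams:
    im,d=grab_frame(n);W=pts(n,d);hsv=cv2.cvtColor(im,cv2.COLOR_RGB2HSV)
    r=np.hypot(W[...,0]-BTN[0],W[...,1]-BTN[1])
    b=(r<.02)&(hsv[...,0]>95)&(hsv[...,0]<130)&(hsv[...,1]>110)
    co=(r>.0165)&(r<.02)
    for k,m in(('blue',b),('collar',co),('box',(r>.027)&(r<.035)&(W[...,2]<.06))):
      if m.sum(): print(n,k,m.sum(),np.percentile(W[m][:,2]*1000,[10,25,50,75,90]).round(1),W[m][:,:2].mean(0).round(4))
  return im
E
python3 -c "
from chk import *
print(state()['contact_force']);chk()"
```

```text
[-11.10892498   3.60579736  18.79121647]
side blue 14 [54.3 54.8 55.3 55.8 56.6] [ 0.5997 -0.1602]
side collar 91 [ 48.1  51.1  86.4 126.2 156.8] [ 0.5942 -0.1605]
side box 113 [38.7 39.2 40.  40.5 41.1] [ 0.5999 -0.1605]
top collar 156 [361.3 367.3 372.8 374.3 374.9] [ 0.598  -0.1676]
top box 67 [37.8 39.1 40.5 41.2 42.2] [ 0.6009 -0.1478]
```

Pressed, the blue top is at 55.3 mm, which is above the collar (about 52) and 6 mm below its resting height, on a hard stop. So it's fully down. Releasing.

step_arm(steps=[[0, 0, -5, 0], [0, 0, -10, 0], [0, 0, -30, 0], [0, 0, -40, 0], [0, 0, -40, 0], [20, 20, -30, 0], [40, 20, 0, 0], [0, 0, 0, 0]])

```text
time: 8.0
tool_pos: [0.5442, -0.1144, 0.2137]
tool_rot: [0.025, 0.125, 0.992, 0.001]
contact_force: [0.1, -0.3, -1.3]
gripper_width: -0.003
```

step_arm(steps=[[40, 25, 0, 0], [40, 25, 0, 0], [30, 30, 0, 0], [20, 40, 0, 0], [20, 40, 0, 0], [20, 40, 0, 0], [0, 40, 0, 0], [0, 0, 0, 0]])

```text
time: 8.8
tool_pos: [0.44, 0.1664, 0.2065]
tool_rot: [0.03, 0.127, 0.991, 0.001]
contact_force: [0.0, -0.5, 1.2]
gripper_width: -0.001
```

```bash
python3 - <<'E'
from chk import *
s=state();print(s['time'],s['tool_pos'],s['contact_force'])
im=chk()
W=pts('top',grab_frame('top')[1]);H=W[...,2]
m=((H>.025)&(H<.075)).astype(np.uint8);m[:,:250]=0;m[:150]=0;m[256:]=0;m[:,378:]=0
n,l=cv2.connectedComponents(m);print(cv2.minAreaRect((W[l==l[215,310]][:,:2]*1000).astype(np.float32)))
save('top3',cv2.resize(im[90:270,200:430],None,fx=3,fy=3))
E
```

```text
8.8 [0.43998194 0.16637117 0.20649514] [ 0.01499421 -0.47046657  1.16518606]
side blue 68 [57.8 59.9 61.2 62.2 62.9] [ 0.6004 -0.1659]
side collar 39 [41.7 47.8 51.3 52.3 52.5] [ 0.5988 -0.1581]
side box 117 [38.3 39.3 39.7 40.5 41. ] [ 0.5996 -0.1596]
top collar 79 [49.7 50.6 51.9 53.1 54. ] [ 0.5996 -0.1691]
top box 311 [37.7 38.7 40.  41.3 42.6] [ 0.5997 -0.1694]
((574.9429931640625, -99.22348022460938), (150.67855834960938, 230.6308135986328), 19.701128005981445)
```

View pics/top3.png

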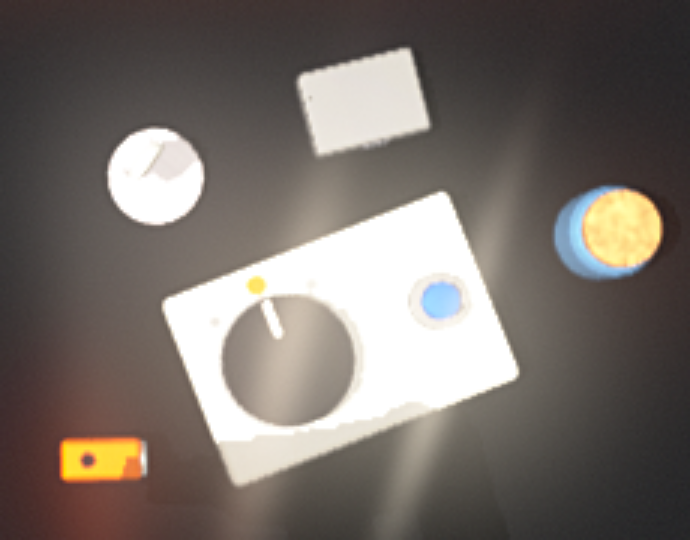

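The pointer (265,302)→(278,337) is on the orange dot (257,285). The button is back up at about 61.2 mm, the timer and bystanders haven't moved, and the arm is clear. Handing in.

```bash
python3 -c "
from plant import *
print(job_done())"
```

```text
the job is handed in; nothing more can be done
None
```

I rubbed the dial clockwise with the shut fingertip until it clicked onto the orange dot. Then I pressed the start button to its hard stop, released it, moved the arm clear and handed the job in at about 9 s of the 40 s limit.

**Dial:** I pressed with about 4–11 N roughly 33 mm off the axis, moving the fingertip about 0.65 rad around it before lifting. The wrist and top cameras confirmed the pointer on the orange dot before the press. The side view agreed during the press, and the top view again afterwards.

**Start button:** The blue top went from about 61.5 mm at rest to 55.3 mm pressed, then back to about 61.2 mm, so the travel matches the full 6 mm.

**Surroundings:** The timer's measured position changed by about 0.1 mm and 0.2°, which is within measurement noise. The dock, case, pot and light look untouched in the last picture, though I did not measure them.

**What disagreed:**
- **Button height:** it measured about 3–4 mm higher than the stated 58 mm. I relied on the travel and the hard stop instead.
- **Press force:** it overshot briefly to about 26 N down with 14 N sideways at the stop.
- **Tool tilt:** the tool leaned up to about 4° while rubbing. I saw no ill effect from this or from the press force.

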